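Index the glaze sample wheel and clip in a test tile

ROBOT

A 7-joint arm with a two-finger parallel gripper is mounted at the origin on a cart in front of the work surface, level with it; the furniture and walls round the work are solid. World frame = base frame: x ahead of the robot, y to its left, z up, the work surface at z = 0. Lengths are in m, angles in rad, forces in N, time in s.
With the tool pointing down it reaches from about 0.4 to 0.875 m from the base axis. Payload 19.3 kg.
Tool frame: the origin (TCP) lies midway between the tips of the shut fingers; the grasp point (between the pads) lies 19 mm behind it; z points along the fingers, y is the line along which they close (so a half turn about z gives the same grasp; the last joint's range is limited). The gripper opens to 85 mm and grips with 20 to 120 N. Pads are 22 mm wide; open, the fingers measure 114 mm over their backs; the gripper's body (76 mm by 85 mm) begins 54 mm behind the grasp point. The pads swing forward as they close: fully open they stand 13 mm farther back than shut.
Start: joints at [-1.358, 0.521, -0.036, 1.599, 0.021, 1.021, -0.113], TCP at [0.174, 0.6, 0.231] pointing down, gripper open.
Joint ranges: [-2.91, 2.91], [-0.3, 2.13], [-1.5, 1.42], [0.17, 2.43], [-1.26, 4.41], [0.16, 1.93], [-2.52, 2.52]. Speed limits (rad/s): [1.89, 1.89, 2.39, 2.39, 3.01, 3.01, 3.01].

INTERFACE

Orientations are given as [roll, pitch, yaw] about the fixed x, y, z axes, in that order (R = Rz(yaw) Ry(pitch) Rx(roll)).
In Python, from workcell import * gives the robot as it stands.
- The arm moves only by the shell command python3 -m creep 'ROWS' [FORCE]. ROWS is JSON, a list that holds one entry, the list of rows, each a list of 7 numbers: the closure, from -1 (fully open) to 1 (shut), then the shift along the tool's x, y, z in m, then the turn, a rotation vector about the tool's x, y, z in degrees. A call has 1 to 10 rows; each row shifts and turns the commanded pose from where the row before left it, along the tool's axes as they then stand; what a row does not reach is not made up. A row lasts 1/10 s, in which the tool goes at most 50 mm and 8.59 degrees, less where a joint would pass 70% of its speed; a pose out of reach is approached as far as the arm can. A call is refused whole if a number of a shift passes 0.05 or a number of a turn 8.59, either way. A call with a gripper value outside its range is refused whole. The fingers move at their own pace and stop on an object; FORCE is the grip in N (left out, the last holds). Time passes only in rows, so rows that do not move let the fingers close. It gives the time, the measured TCP pose, the force, the opening and the grip force at its end, in the units of the state.
- observe(): the state, without advancing time (a new reading comes with each control period).
- grab_frame(name): name is "scene" or "top" or "wrist"; returns a dict with "image" (400x640x3 uint8, red, green, blue), "range_z" (400x640 float32, m along the optical axis (not along the pixel's ray), 0 where there is no reading), "fx", "fy", "cx", "cy" (pixels), "k1" (the pictures are not rectified: a ray, as slopes to the right and down, at radius r is drawn at 1 + k1 r^2 times it, then the intrinsics apply), "R" (3x3) and "t" (3): a world point X has camera coordinates R X + t; the wrist camera has in their place "T_tool_cam" (4x4, takes a point from camera to tool coordinates, whose origin is the TCP and whose axes are the flange's). Camera axes: x right, y down, z forward; pixel columns grow to the right and rows downward; lengths in m; the calibration is good to about 2 mm. A picture is of the moment at which its call begins: read the wrist's pose just before it.
- job_done(): hands the job in; it is judged then, once.
Trained networks look in a picture, given as the dict that the camera call returned (one of the last four; its "shot" number tells which), for a name from the list of things; names that differ only in an ending like _2 or _b are one class to them, and where a whole thing is asked for, a point or a joint stands for the part that bears it (a point fixed in the world has none). Each returns a list of dicts, best first, with "confidence" (0 to 1); they miss things now and then, are a little off and sometimes report something else, mostly with a low value. They report only what shows in the picture. A call takes as long as a camera call. They do not tell look-alikes from the thing itself.
- find_in(picture, thing): "extent" ([centre column, centre row, width, height] in pixels, round what is visible of it).
- outline_of(picture, thing): "region" (400x640 bool, what is visible of it) and "extent" ([centre column, centre row, width, height] in pixels, round what is visible of it).
- tip_of(picture, thing): "position" ([column, row] in pixels: a listed point, or the origin of a listed thing).
The state is a dict: "clock": time; "qpos": joint angles; "qd": joint speeds; "joint_efforts": joint torques, N m; "position": TCP position; "tool_rot": TCP orientation; "force": force on the tool from outside, world axes, zero at the start; "moment": the same for the moment, N m; "grip_width": finger opening in m; "finger_force": force on a finger pad.
Only numpy, scipy, OpenCV 4.12 (cv2) and the standard library are available. Lean on these libraries where they do the work, as an engineer would, in place of code of your own. Each camera call takes 0.05 s, during which the arm holds its last target. There are 200 camera calls.

TASK

Turn the glaze sample wheel by its black knob, anticlockwise seen from above, until its one empty clip frame clicks into place over the anvil at the red mark facing you. Then lay the blue test tile in that frame, glaze up, and press it down until both orange clips snap over its ends; keep pressing, and finish while still holding it pressed firmly down on its pad. Leave the green and orange tiles, the two paint bottles and the vase where they are.

Things in the scene. Friction and masses are not known exactly. Their poses are not given: they have to be found in the camera images.
- wheel_stand: green iron stand of the sample wheel, fixed to the table. Origin: on the table, on the wheel's vertical axis; its -x axis points to the anvil and the small red mark in front of the wheel's rim (120 mm from the axis, top 52 mm above the table). Its spring plunger block is on its +y side, out to 148 mm from the axis and 48 mm high.
- wheel_turn (a joint): angle (rad) of the aluminium wheel, plate 224 mm across, top 52 mm above the table; grows anticlockwise from above; 0: empty frame at the red mark. A plunger clicks in at 0 and every 1.2566 rad from it, centring it over the last 0.06 rad; passing a click takes up to 0.5 N m, between clicks it turns easily and stays where left. Starts at -1.4 to -0.75. Tiles in the other four frames are fixed.
- sample_wheel: the wheel itself, with all its frames, clips and knob; origin on its axis at table height, turning with it
- knob_grip (a point): middle of the black bar knob on the wheel's axis, 107 mm above the table; frame turns with the wheel. The bar is 58 mm long along this frame's y, 15 mm thick along its x, 30 mm high (92 to 122 mm above the table), on an 18 mm stem. Nothing else on the wheel is higher than 84 mm above the table.
- tile_seat (a point): the empty clip frame, 84 mm from the wheel's axis, turning with it. Origin: top centre of its dark rubber pad, 62 mm above the table; z up, y along the tile's length, x to the knob. The pad is 28 mm wide, so a tile overhangs it 4 mm at both long sides, where the middle 45 mm are free for fingers (10 mm down to the plate). Flared corner guides up to 20 mm high give the long sides 1.3 mm play each.
- clip_a (a joint): outward travel (m) of the sprung orange clip at the frame's +y end: 0 at rest, 2.5 mm as the tile passes. A tile laid in the frame rests on both clips' slopes, underside 14 mm above the pad (clip tops 22 mm). Some 10 to 18 N on its middle drives it in; at 9 mm the force drops to a few N of rubbing, and only in the last 1 to 2 mm do the clips spring back over its ends (0 again); then it is hard on the pad.
- clip_b (a joint): the same for the clip at the frame's -y end
- tile_b: blue-glazed test tile, loose, lying glaze up on the table, 75 x 36 x 8 mm, about 45 g; origin at the centre of its underside, x along its 75 mm length, z up through the glaze. Either end may go either way in the frame.
- tile_a: green-glazed test tile, same size, to be left alone; the three loose tiles lie in a row in any order
- tile_c: orange-glazed test tile, same size, to be left alone
- bottle_3: orange paint bottle, 48 mm across, 74 mm high, standing; origin at the centre of its underside; to be left standing
- bottle_2: green paint bottle, 42 mm across, 66 mm high, standing; origin at the centre of its underside; to be left standing
- bisque_vase: unglazed pink-white vase, 66 mm across, 100 mm high, standing; origin at the centre of its underside; to be left standing
Not all that is in view belongs to the job. What is shaped like the tile_b but yellow is not meant.

How it is judged:
By the outcome, as a careful person would: the job done as asked, in the order asked, and still so for the second after the job is handed in, while the arm keeps its last pose, push and grip.
It also fails if it takes over 69 s, if anything falls off the work surface, if the arm or the gripper's body presses on something with over 40 N, if the wrist force passes 120 N, or if a joint passes its speed limit or range.

## Working session

There is one attempt and no reset: what is moved stays moved. The work goes in short steps, Python scripts to look and compute and a shell command to move; the robot and the scene stay as the last step left them, time stands still between calls to the robot, and variables do not carry over. Pictures are saved under pics/ and viewed, at most 10 in all, crops included, and the job is handed in when it is done.

```bash
mkdir -p pics; ls; cat > h.py <<'E'
from workcell import *
import numpy as np, cv2
from scipy.spatial.transform import Rotation as Ro
def ray(f,u,v):
    d=np.array([(u-f["cx"])/f["fx"],(v-f["cy"])/f["fy"]]);s=d.copy()
    for _ in range(20): s=d/(1+f["k1"]*(s@s))
    return np.array([s[0],s[1],1.])
def cam(f,st=None):
    if "R" in f: R=np.array(f["R"]);return R.T,-R.T@np.array(f["t"])
    T=np.array(f["T_tool_cam"]);Rt=Ro.from_euler('xyz',st["tool_rot"]).as_matrix()
    return Rt@T[:3,:3],Rt@T[:3,3]+np.array(st["position"])
def onz(f,u,v,z,st=None):
    A,c=cam(f,st);d=A@ray(f,u,v);return c+d*(z-c[2])/d[2]
def pts(f,reg,st=None):
    A,c=cam(f,st);o=[]
    for v,u in np.argwhere(reg):
        z=f["range_z"][v,u]
        if z>0:o.append(c+A@(ray(f,u,v)*z))
    return np.array(o)
def save(f,n,crop=None,k=1):
    im=f["image"][:,:,::-1]
    if crop: a,b,c,d=crop; im=im[b:d,a:c]
    cv2.imwrite("pics/"+n,cv2.resize(im,None,fx=k,fy=k,interpolation=cv2.INTER_CUBIC))
E
python3 - <<'E'
from h import *
s=observe();print(s)
fs={n:grab_frame(n) for n in("top","scene")}
im=np.hstack([fs[n]["image"] for n in fs]);
for n,f in fs.items():
    save(f,n+"0.png")
    for t in("tile_b","knob_grip","tile_seat","wheel_stand"):
        for r in tip_of(f,t)[:6]: 
            print(n,t,np.round(r["position"]),round(r["confidence"],2),onz(f,*r["position"],{"tile_b":0,"knob_grip":.107,"tile_seat":.062,"wheel_stand":0}[t]).round(3))
E
```

```text
pics
{'clock': 0.0, 'qpos': array([-1.35820003,  0.52203843, -0.03630214,  1.59998965,  0.02118234,
        1.02106427, -0.1128197 ]), 'qd': array([-0.00071895,  0.00091158, -0.0003529 , -0.00048277, -0.00158198,
       -0.00144547,  0.00082311]), 'joint_efforts': array([ 1.18108732e-03, -9.27109981e+01,  1.98014684e+00, -3.69928586e+01,
        1.78740505e-02,  8.23478505e-03,  9.20696351e-06]), 'position': array([0.17435494, 0.59985316, 0.23071735]), 'tool_rot': array([-3.14047982e+00,  7.54727459e-05,  2.85873525e+00]), 'force': array([-0.47559538, -0.02861023,  0.2200551 ]), 'moment': array([ 0.07237185, -0.00288308, -0.0148406 ]), 'finger_force': 0.0, 'grip_width': 0.08538462315870923}
top tile_b [342. 238.] 0.66 [ 0.444 -0.083  0.   ]
top tile_b [414. 226.] 0.64 [ 0.487 -0.377  0.   ]
top tile_b [383. 221.] 0.64 [ 0.508 -0.254  0.   ]
top tile_b [285. 165.] 0.56 [0.749 0.142 0.   ]
top tile_b [323. 228.] 0.53 [ 0.485 -0.007  0.   ]
top knob_grip [275. 205.] 0.75 [0.569 0.177 0.107]
top tile_seat [261. 227.] 0.7 [0.491 0.236 0.062]
top wheel_stand [274. 209.] 0.81 [0.568 0.189 0.   ]
scene tile_b [399. 312.] 0.74 [ 0.482 -0.373  0.   ]
scene tile_b [319. 235.] 0.73 [ 0.502 -0.008  0.   ]
scene tile_b [370. 282.] 0.59 [ 0.493 -0.248  0.   ]
scene tile_b [323. 264.] 0.52 [ 0.435 -0.108  0.   ]
scene tile_b [347. 181.] 0.47 [0.747 0.136 0.   ]
scene knob_grip [295. 171.] 0.83 [0.563 0.19  0.107]
scene tile_seat [297. 196.] 0.72 [0.52  0.126 0.062]
scene tile_seat [271. 183.] 0.62 [0.494 0.236 0.062]
scene tile_seat [400. 310.] 0.42 [ 0.451 -0.397  0.062]
scene wheel_stand [300. 195.] 0.56 [0.574 0.182 0.   ]
```

```bash
python3 - <<'E'
from h import *
f=grab_frame("top");save(f,"top1.png",(220,130,460,290),3.3)
E
```

```text
(no output)
```

View pics/top1.png

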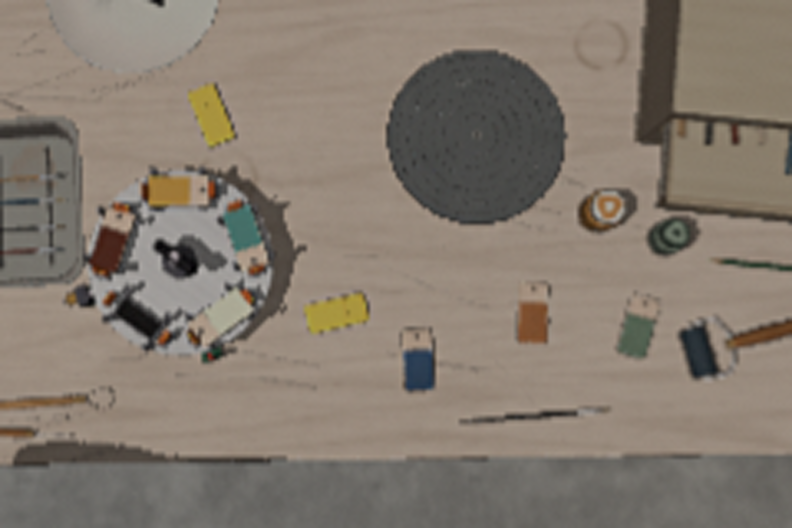

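View pics/scene0.png

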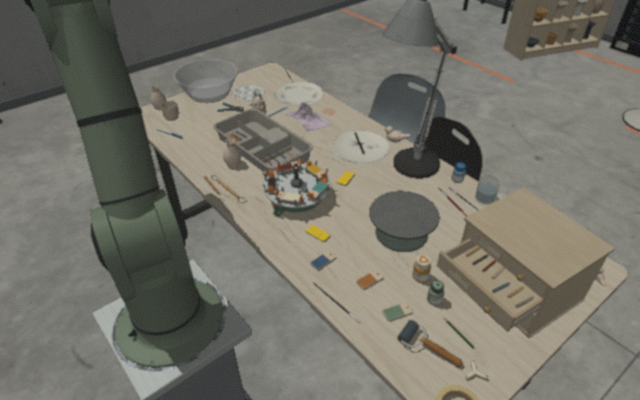

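The blue tile is at top-crop (418,358), about full pixel (347,238). The look-alikes are yellow at crop (337,313) and (212,113), green at (637,330) and orange at (533,320). Only the first is blue and loose on the table. The empty frame with its dark pad is at crop (138,318), and the red mark is at about (213,353).

I'll move above the wheel for a closer look.

```bash
python3 -m creep '[[[-1,-0.04,-0.023,-0.02,0,0,0],[-1,-0.04,-0.023,-0.02,0,0,0],[-1,-0.04,-0.023,-0.02,0,0,0],[-1,-0.04,-0.023,-0.02,0,0,0],[-1,-0.04,-0.023,-0.02,0,0,0],[-1,-0.04,-0.023,-0.02,0,0,0],[-1,-0.04,-0.023,0,0,0,0],[-1,-0.04,-0.023,0,0,0,0],[-1,-0.04,-0.023,0,0,0,0],[-1,-0.04,-0.023,0,0,0,0]]]' 30
python3 - <<'E'
from h import *
s=observe();f=grab_frame("wrist");print(np.round(f["T_tool_cam"],3))
save(f,"w1.png")
for t in("tile_seat","knob_grip","wheel_stand","bisque_vase","tile_b"):
    for r in tip_of(f,t)[:4]:
        print(t,np.round(r["position"]),round(r["confidence"],2),onz(f,*r["position"],{"knob_grip":.107,"tile_seat":.062}.get(t,0),s).round(4))
E
```

```text
clock: 1.55
position: [0.4943, 0.2673, 0.3509]
tool_rot: [3.141, 0.0, 2.859]
force: [0.8, 1.5, 0.6]
grip_width: 0.085
finger_force: 0.0
[[ 0.001 -0.965 -0.263  0.066]
 [ 1.     0.001 -0.001 -0.   ]
 [ 0.001 -0.263  0.965 -0.143]
 [ 0.     0.     0.     1.   ]]
knob_grip [282. 240.] 0.98 [0.5609 0.1855 0.107 ]
wheel_stand [291. 211.] 0.72 [0.5531 0.1881 0.    ]
tile_b [306. 318.] 0.82 [0.7488 0.152  0.    ]
tile_b [ 95. 194.] 0.69 [ 0.4405 -0.103   0.    ]
```

View pics/w1.png

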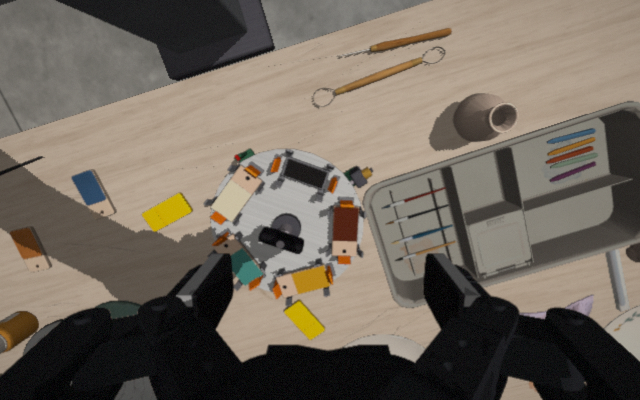

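The view shows the empty dark pad at (304,174), the knob bar at (281,240), the plunger block at (357,177), the red/green anvil mark near (245,153), and the blue tile at (93,190). Next I'll measure these from depth and colour.

```bash
python3 - <<'E'
from h import *
s=observe();f=grab_frame("wrist")
A,c=cam(f,s)
im=f["image"].astype(int);hsv=cv2.cvtColor(f["image"],cv2.COLOR_RGB2HSV)
reg=np.zeros((400,640),bool);reg[140:310,170:390]=1
P=np.full((400,640,3),np.nan)
for v in range(140,310):
    for u in range(20,390):
        z=f["range_z"][v,u]
        if z>0:P[v,u]=c+A@(ray(f,u,v)*z)
k=reg&(P[...,2]>.105)&(P[...,2]<.14)
q=P[k];q=q[np.hypot(*(q[:,:2]-[.565,.185]).T)<.05]
(cx,cy),wh,an=cv2.minAreaRect((q[:,:2]*1000).astype(np.float32))
print("knob",len(q),q.mean(0).round(4),np.median(q[:,2]),cx,cy,wh,an)
w=np.linalg.eigh(np.cov(q[:,:2].T))[1][:,1];print("bar dir deg",np.degrees(np.arctan2(w[1],w[0])))
# plate: aluminium circle fit
m=reg&(abs(P[...,2]-.052)<.008); q=P[m]; print("z plate",np.median(q[:,2]))
(cx,cy),r=cv2.minEnclosingCircle((q[np.hypot(*(q[:,:2]-[.565,.185]).T)<.125][:,:2]*1000).astype(np.float32));print("circ",cx,cy,r)
# red mark
red=(hsv[...,1]>150)&((hsv[...,0]<6)|(hsv[...,0]>174))&(hsv[...,2]>70);red[:140]=0;red[200:]=0;red[:,:200]=0;red[:,270:]=0
for v,u in np.argwhere(red)[::3]: print((u,v),im[v,u],P[v,u].round(3))
# pad
dk=np.zeros_like(reg);dk[155:195,275:335]=1;dk&=(im.max(2)<60)
n,l,st,ce=cv2.connectedComponentsWithStats(dk.astype(np.uint8))
i=1+st[1:,4].argmax();print("pad",ce[i],st[i],np.nanmedian(P[l==i],axis=0),onz(f,*ce[i],.062,s))
vu=np.argwhere(l==i);xy=np.array([onz(f,u,v,.062,s)[:2] for v,u in vu]);print(cv2.minAreaRect((xy*1000).astype(np.float32)))
# blue tile
o=outline_of(f,"tile_b")
for r in o:
  print(r["confidence"],r["extent"])
  R=r["region"]; 
  xy=np.array([onz(f,u,v,.008,s)[:2] for v,u in np.argwhere(R)]);print(cv2.minAreaRect((xy*1000).astype(np.float32)),np.nanmedian(P[R],axis=0))
save(f,"w2.png",(200,130,390,290),4)
E
```

```text
knob 656 [0.5571 0.1869 0.1186] 0.12071135825865906 558.7450561523438 185.7445526123047 (57.719627380371094, 14.578216552734375) 54.453712463378906
bar dir deg 54.11700104422121
z plate 0.05224400261613468
circ 555.8447265625 193.80201721191406 119.68354797363281
(np.int64(234), np.int64(157)) [151  53  42] [0.443 0.149 0.052]
(np.int64(234), np.int64(158)) [144  41  36] [0.444 0.148 0.052]
(np.int64(237), np.int64(158)) [113  33  20] [0.446 0.152 0.05 ]
(np.int64(236), np.int64(159)) [154  25  16] [0.446 0.151 0.053]
(np.int64(235), np.int64(160)) [130  35  27] [0.447 0.149 0.052]
(np.int64(238), np.int64(160)) [120  24  17] [0.448 0.152 0.051]
(np.int64(238), np.int64(161)) [96 30 25] [0.45  0.151 0.049]
pad [303.44918999 175.02356406] [283 161  43  29 679] [0.49211145 0.23463953 0.06195956] [0.49202542 0.23472339 0.062     ]
((492.2677001953125, 234.66455078125), (55.28546905517578, 23.460113525390625), 53.73799514770508)
0.89 [92.3, 194.9, 44.1, 51.9]
((439.6780090332031, -96.32344818115234), (74.40056610107422, 41.556121826171875), 3.5736329555511475) [ 0.43815325 -0.09634247  0.00800867]
0.81 [164.3, 213.6, 46.2, 37.3]
((497.7890319824219, 0.16241455078125), (35.90524673461914, 77.77417755126953), 11.429622650146484) [0.49763107 0.00117625 0.00802357]
0.73 [31.6, 251.0, 39.5, 44.2]
((495.6100158691406, -238.52731323242188), (42.61707305908203, 79.77037048339844), 85.49032592773438) [ 0.49941469 -0.23505146  0.00811623]
0.58 [304.7, 320.1, 43.6, 39.0]
((746.4583129882812, 151.05223083496094), (78.23717498779297, 38.9411735534668), 21.816823959350586) [0.71575371 0.14954996 0.00790044]
```

View pics/w2.png

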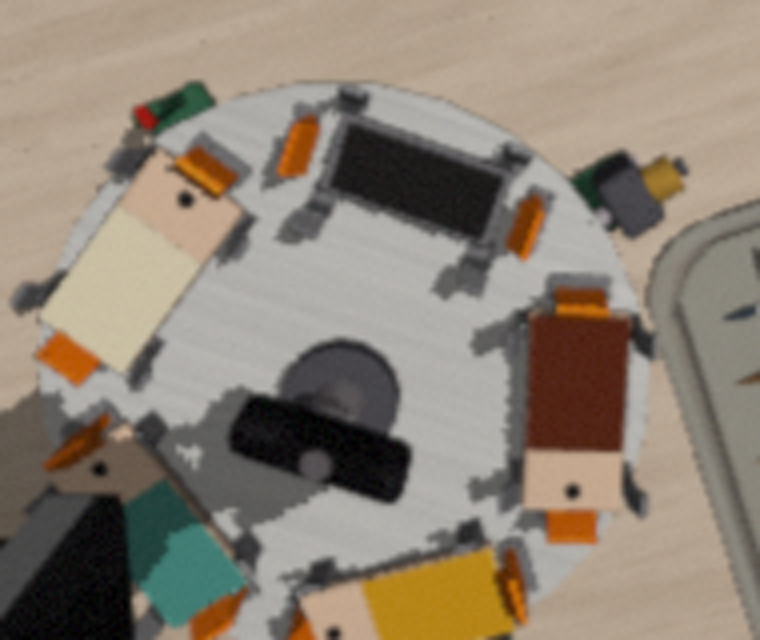

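```bash
python3 - <<'E'
from h import *
s=observe();f=grab_frame("wrist");print(s["qpos"].round(2))
K=np.array([.5587,.1857])
for u,v,z in((355,179,.045),(345,176,.045),(245,156,.05),(237,159,.052),(252,153,.05)):
    d=onz(f,u,v,z,s)[:2]-K;print(u,v,np.hypot(*d),np.degrees(np.arctan2(d[1],d[0])))
E
python3 -m creep '[[[-1,0,0,0,0,0,8.5],[-1,0,0,0,0,0,8.5],[-1,0,0,0,0,0,8.5],[-1,0,0,0,0,0,8.5],[-1,0,0,0,0,0,8.5],[-1,0,0,0,0,0,8.5],[-1,0,0,0,0,0,8.5],[-1,0,0,0,0,0,8.5],[-1,0,0,0,0,0,8.5],[-1,0,0,0,0,0,8.5]]]'
python3 -m creep '[[[-1,0,0,0,0,0,8.5],[-1,0,0,0,0,0,8.5],[-1,0,0,0,0,0,7.9],[-1,0,0,0,0,0,0],[-1,0,0,0,0,0,0]]]'
cat >> h.py <<'E'
def go(x,y,z,yaw):
    s=observe();Rt=Ro.from_euler('xyz',s["tool_rot"]);d=Rt.inv().apply(np.array([x,y,z])-s["position"])
    r=(Rt.inv()*Ro.from_euler('xyz',[np.pi,0,np.radians(yaw)])).as_rotvec(degrees=True)
    print("clock",round(s["clock"],2),"shift",d.round(4),"turn",r.round(2),"q",s["qpos"].round(2),"w",round(s["grip_width"],4),"F",s["force"].round(1))
E
python3 -c "
from h import *
go(.5587,.1857,.2,53.9)"
```

```text
[-0.71  0.32  0.13  1.62 -0.04  1.21  0.73]
355 179 0.12231264888231645 108.31014549324472
345 176 0.11352843864108196 114.20589416283073
245 156 0.11489119423646303 -168.89806046459157
237 159 0.11691297671319222 -163.3045626452963
252 153 0.11452680505666783 -174.27391970232537
clock: 3.0
position: [0.4928, 0.2695, 0.3507]
tool_rot: [-3.142, -0.0, 1.37]
force: [-0.3, 0.1, 0.6]
grip_width: 0.0852
finger_force: 0.0
clock: 3.5
position: [0.4929, 0.2694, 0.3506]
tool_rot: [-3.142, 0.0, 0.946]
force: [-0.5, -0.9, 0.2]
grip_width: 0.0853
finger_force: 0.0
clock 3.5 shift [-0.0293  0.1023  0.1506] turn [-0.   0.   0.3] q [-0.97  0.34  0.5   1.63 -0.17  1.21 -1.06] w 0.0853 F [-0.5 -0.9  0.2]
```

```bash
python3 -m creep '[[[-1,-0.0075,0.026,0.03,0,0,0],[-1,-0.0075,0.026,0.03,0,0,0],[-1,-0.0075,0.026,0.03,0,0,0],[-1,-0.0068,0.0243,0.03,0,0,0.3],[-1,0,0,0.03,0,0,0],[-1,0,0,0,0,0,0],[-1,0,0,0,0,0,0]]]'
python3 - <<'E'
from h import *
go(.5587,.1857,.09,53.9)
s=observe();f=grab_frame("wrist")
for r in tip_of(f,"knob_grip")[:2]: print(r,onz(f,*r["position"],.107,s))
o=outline_of(f,"knob_grip");print([(x["confidence"],x["extent"]) for x in o])
A,c=cam(f,s);q=pts(f,f["range_z"]>0,s) 
q=q[(q[:,2]>.112)&(q[:,2]<.13)&(np.hypot(*(q[:,:2]-[.5587,.1857]).T)<.04)]
print(len(q),cv2.minAreaRect((q[:,:2]*1000).astype(np.float32)))
E
```

```text
clock: 4.2
position: [0.5586, 0.1853, 0.2012]
tool_rot: [-3.141, 0.0, 0.938]
force: [0.8, 0.4, 0.4]
grip_width: 0.0855
finger_force: 0.0
clock 4.2 shift [ 4.000e-04 -1.000e-04  1.112e-01] turn [-0.02  0.01 -0.16] q [-0.74  0.54  0.46  1.75 -0.29  0.92 -0.79] w 0.0855 F [0.8 0.4 0.4]
{'position': [330.9, 206.5], 'confidence': 0.71} [0.560889   0.18397052 0.107     ]
[(0.94, [327.1, 183.5, 263.2, 267.7])]
1484 ((560.1898803710938, 186.5089874267578), (56.85416793823242, 14.44481372833252), 54.273536682128906)
```

```bash
python3 -m creep '[[[-1,0.001,0,0.037,0,0,0],[-1,0,0,0.037,0,0,0],[-1,0,0,0.037,0,0,0],[-1,0,0,0,0,0,0],[1,0,0,0,0,0,0],[1,0,0,0,0,0,0],[1,0,0,0,0,0,0],[1,0,0,0,0,0,0],[1,0,0,0,0,0,0],[1,0,0,0,0,0,0]]]' 40
python3 -m creep '[[[1,0,0,0,0,0,0],[1,0,0,0,0,0,0],[1,0,0,0,0,0,0]]]'
```

```text
clock: 5.35
position: [0.5599, 0.1857, 0.0906]
tool_rot: [3.141, -0.001, 0.935]
force: [-1.6, -0.2, 10.3]
grip_width: 0.0146
finger_force: 38.9
clock: 5.65
position: [0.5598, 0.1857, 0.0906]
tool_rot: [3.141, -0.001, 0.935]
force: [-1.4, -1.1, 10.3]
grip_width: 0.0147
finger_force: 39.0
```

```bash
python3 -m creep '[[[1,0,0,0,0,0,-4],[1,0,0,0,0,0,-8],[1,0,0,0,0,0,-8],[1,0,0,0,0,0,-8],[1,0,0,0,0,0,-8],[1,0,0,0,0,0,-8],[1,0,0,0,0,0,-4],[1,0,0,0,0,0,0]]]' 50
python3 - <<'E'
from h import *
s=observe();print(s["moment"],s["qpos"].round(2),np.degrees(s["tool_rot"]))
f=grab_frame("wrist");save(f,"w3.png")
E
```

```text
clock: 6.45
position: [0.56, 0.1856, 0.0906]
tool_rot: [3.14, -0.001, 1.775]
force: [0.1, 0.5, 8.7]
grip_width: 0.0143
finger_force: 60.0
[ 0.09818624  0.1155905  -0.65615813] [-0.53  0.65  0.15  1.81 -0.15  0.68 -0.09] [ 1.79900816e+02 -3.86694118e-02  1.01677309e+02]
```

View pics/w3.png

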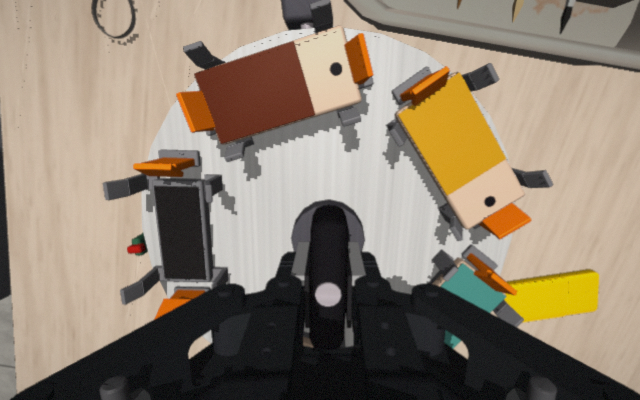

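The frame's pad is at (183,230). The red mark at (137,245) is still slightly past it, and the wrist moment shows the wheel meeting the detent ramp. I'll measure the mark from here.

```bash
python3 - <<'E'
from h import *
s=observe();f=grab_frame("wrist");K=np.array([.5597,.1860])
im=f["image"].astype(int)
red=(im[...,0]>90)&(im[...,1]<60)&(im[...,2]<60);red[:,170:]=0
c=np.argwhere(red).mean(0);print(c,red.sum())
for u,v,z in((c[1],c[0],.052),(137,245,.052),):
    d=onz(f,u,v,z,s)[:2]-K;print(np.hypot(*d),np.degrees(np.arctan2(d[1],d[0]))+180)
dk=np.zeros((400,640),bool);dk[180:285,155:212]=1;dk&=im.max(2)<60
n,l,st,ce=cv2.connectedComponentsWithStats(dk.astype(np.uint8));i=1+st[1:,4].argmax()
d=onz(f,*ce[i],.062,s)[:2]-K;print("pad",ce[i],st[i],np.hypot(*d),np.degrees(np.arctan2(d[1],d[0]))+180)
xy=np.array([onz(f,u,v,.062,s)[:2] for v,u in np.argwhere(l==i)]);print(cv2.minAreaRect((xy*1000).astype(np.float32)))
E
```

```text
[235.63043478 140.05072464] 138
0.11308770952287577 13.056671760477883
0.11617622056826969 16.014462921619327
pad [180.4306701  232.07087629] [ 155  187   51   93 3880] 0.08366084877200768 9.514198410607065
((477.48553466796875, 170.64283752441406), (24.10079574584961, 56.0134391784668), 10.300353050231934)
```

```bash
for i in 1; do python3 -m creep '[[[1,0,0,0,0,0,-1.5],[1,0,0,0,0,0,-1.5],[1,0,0,0,0,0,0]]]' 60; python3 -c "
from h import *
s=observe();print(s['moment'].round(3),np.degrees(s['tool_rot'][2]))"
python3 -m creep '[[[1,0,0,0,0,0,-1.5],[1,0,0,0,0,0,0]]]'; python3 -c "
from h import *
s=observe();print(s['moment'].round(3),np.degrees(s['tool_rot'][2]))"; done
```

```text
clock: 6.85
position: [0.56, 0.1857, 0.0906]
tool_rot: [3.14, -0.0, 1.826]
force: [-0.0, -0.8, 10.4]
grip_width: 0.0139
finger_force: 58.5
[-0.075  0.124  0.339] 104.63861823463779
clock: 7.05
position: [0.56, 0.1857, 0.0906]
tool_rot: [3.14, 0.0, 1.853]
force: [0.4, -1.3, 9.6]
grip_width: 0.0142
finger_force: 59.1
[-0.244  0.048  0.398] 106.15111916841457
```

```bash
python3 -m creep '[[[1,0,0,0,0,0,-1],[1,0,0,0,0,0,0]]]'; python3 -c "
from h import *
s=observe();print(s['moment'].round(3),np.degrees(s['tool_rot'][2]))"
python3 -m creep '[[[-1,0,0,0,0,0,0],[-1,0,0,0,0,0,0],[-1,0,0,0,0,0,0],[-1,0,0,0,0,0,0],[-1,0,0,0,0,0,0],[-1,0,0,-0.03,0,0,0],[-1,0,0,-0.04,0,0,0],[-1,0,0,-0.04,0,0,0],[-1,0,0,0,0,0,0],[-1,0,0,0,0,0,0]]]'
python3 - <<'E'
from h import *
s=observe();f=grab_frame("wrist")
im=f["image"];save(f,"w4.png")
q=pts(f,f["range_z"]>0,s) 
q=q[(q[:,2]>.112)&(q[:,2]<.13)&(np.hypot(*(q[:,:2]-[.5587,.1857]).T)<.04)]
print(len(q),cv2.minAreaRect((q[:,:2]*1000).astype(np.float32)),s["tool_rot"])
E
```

```text
clock: 7.25
position: [0.56, 0.1857, 0.0906]
tool_rot: [3.14, 0.0, 1.87]
force: [0.4, -0.6, 9.6]
grip_width: 0.0141
finger_force: 58.6
[-0.169  0.048  0.2  ] 107.12901659905549
clock: 8.25
position: [0.5594, 0.1858, 0.2004]
tool_rot: [3.14, -0.0, 1.869]
force: [0.4, -0.4, -1.9]
grip_width: 0.0852
finger_force: 0.0
1501 ((559.5036010742188, 186.54283142089844), (14.878153800964355, 56.96359634399414), 16.798171997070312) [ 3.14008124e+00 -2.78793940e-04  1.86919910e+00]
```

View pics/w4.png

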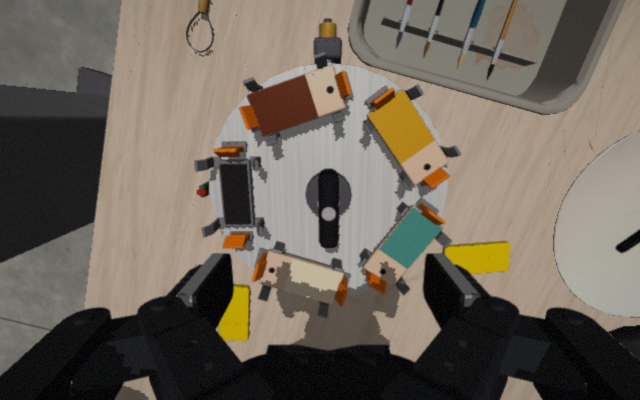

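The empty frame at (237,194) now sits at the red mark at (203,191). Next I'll measure the seat and head for the tile.

```bash
python3 - <<'E'
from h import *
s=observe();f=grab_frame("wrist");im=f["image"].astype(int);K=np.array([.5597,.1863])
red=(im[...,0]>90)&(im[...,1]<60)&(im[...,2]<60);red[:,212:]=0;red[:180]=0;red[205:]=0
c=np.argwhere(red).mean(0);d=onz(f,c[1],c[0],.052,s)[:2]-K;print("red",red.sum(),np.hypot(*d),np.degrees(np.arctan2(d[1],d[0]))+180)
dk=np.zeros((400,640),bool);dk[155:235,215:258]=1;dk&=im.max(2)<50
n,l,st,ce=cv2.connectedComponentsWithStats(dk.astype(np.uint8));i=1+st[1:,4].argmax()
xy=np.array([onz(f,u,v,.062,s)[:2] for v,u in np.argwhere(l==i)]);m=xy.mean(0);d=m-K
print("pad",st[i],m,np.hypot(*d),np.degrees(np.arctan2(d[1],d[0]))+180,cv2.minAreaRect((xy*1000).astype(np.float32)))
# orange clips of this frame
hsv=cv2.cvtColor(f["image"],cv2.COLOR_RGB2HSV);o=(hsv[...,1]>180)&(hsv[...,0]>4)&(hsv[...,0]<16)&(hsv[...,2]>100)
for a,b in((140,160),(230,252)):
    k=o.copy();k[:a]=0;k[b:]=0;k[:,:210]=0;k[:,255:]=0
    c=np.argwhere(k).mean(0);print("clip",k.sum(),onz(f,c[1],c[0],.08,s),pts(f,k,s).mean(0))
go(.44,-.0963,.2,183.6)
E
```

```text
red 37 0.11862740656577235 17.601191042447823
pad [ 221  164   30   61 1532] [0.47977172 0.16122884] 0.0837680940699869 17.41511486902408 ((480.11468505859375, 160.4634246826172), (23.50922393798828, 55.62194061279297), 17.40166664123535)
clip 84 [0.46879384 0.2010663  0.08      ] [0.46868503 0.20104594 0.07966416]
clip 264 [0.49273166 0.12564322 0.08      ] [0.49223856 0.12425008 0.07690447]
clock 8.35 shift [-0.2345 -0.1964 -0.0009] turn [-7.00e-02 -4.00e-02 -7.65e+01] q [-0.53  0.51  0.16  1.74 -0.1   0.91 -0.03] w 0.0848 F [-0.8 -1.1 -0.3]
```

```bash
python3 -m creep '[[[-1,-0.0293,-0.0245,0,0,0,0],[-1,-0.0293,-0.0245,0,0,0,0],[-1,-0.0293,-0.0245,0,0,0,0],[-1,-0.0293,-0.0245,0,0,0,0],[-1,-0.0293,-0.0245,0,0,0,0],[-1,-0.0293,-0.0245,0,0,0,0],[-1,-0.0293,-0.0245,0,0,0,0],[-1,-0.0293,-0.0245,0,0,0,0],[-1,0,0,0,0,0,-8.5],[-1,0,0,0,0,0,-8.5]]]'
python3 -m creep '[[[-1,0,0,0,0,0,-8.5],[-1,0,0,0,0,0,-8.5],[-1,0,0,0,0,0,-8.5],[-1,0,0,0,0,0,-8.5],[-1,0,0,0,0,0,-8.5],[-1,0,0,0,0,0,-8.5],[-1,0,0,0,0,0,-8.5],[-1,0,0,0,0,0,0],[-1,0,0,0,0,0,0]]]'
python3 - <<'E'
from h import *
s=observe();f=grab_frame("wrist");e=find_in(f,"tile_b");print([(x["confidence"],x["extent"]) for x in e])
save(f,"w5.png")
o=outline_of(f,"tile_b")
for r in o[:3]:
  R=r["region"];q=pts(f,R,s);q=q[q[:,2]>.005]
  print(r["extent"],cv2.minAreaRect((q[:,:2]*1000).astype(np.float32)),np.median(q,0),f["image"][R].mean(0))
go(.44,-.0963,.2,183.6)
E
```

```text
clock: 9.35
position: [0.4399, -0.0969, 0.1988]
tool_rot: [-3.14, -0.001, 2.17]
force: [0.3, -0.3, 0.3]
grip_width: 0.0856
finger_force: 0.0
clock: 10.25
position: [0.4404, -0.0961, 0.199]
tool_rot: [3.141, -0.001, -3.084]
force: [-0.2, -0.7, -1.2]
grip_width: 0.0852
finger_force: 0.0
[(0.95, [78.0, 198.7, 43.9, 71.4]), (0.95, [196.8, 223.4, 37.0, 66.9]), (0.8, [326.1, 181.8, 36.0, 68.7]), (0.75, [406.8, 237.4, 65.3, 39.0])]
[325.2, 181.1, 34.2, 69.3] ((439.07757568359375, -100.27424621582031), (74.26406860351562, 35.05228805541992), 2.6121723651885986) [ 0.43708363 -0.10065754  0.00789498] [ 86.03547672  95.08603104 104.79778271]
[407.1, 237.3, 64.6, 37.4] ((497.68853759765625, -2.9128990173339844), (36.30638122558594, 74.49968719482422), 11.877511024475098) [ 0.49706216 -0.00288656  0.00784229] [180.62227488 154.31042654   9.14454976]
[196.4, 223.8, 37.0, 68.1] ((494.7879943847656, -242.08953857421875), (36.507144927978516, 74.98959350585938), 86.0894775390625) [ 0.49259411 -0.24161048  0.00801795] [88.35914855 62.2817029  40.07744565]
clock 10.4 shift [ 0.0007 -0.0003 -0.0006] turn [ 0.   -0.03 -0.17] q [ 0.13  0.29 -0.06  2.07  0.02  0.78  1.69] w 0.0857 F [-0.   1.  -0.4]
```

View pics/w5.png

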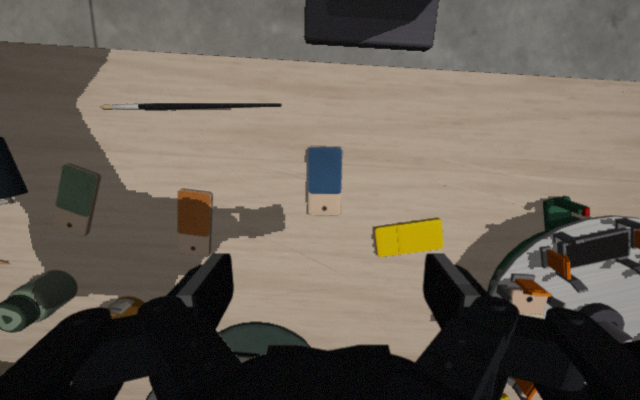

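In this closer view the loose tiles are blue at (325,181), yellow at (408,237), orange at (195,220) and green at (77,198). The task's tile is the blue one, as its glaze is blue; the yellow one is the decoy. I'll confirm that in an enlarged crop after a first descent.

```bash
python3 -m creep '[[[-0.2,0.001,-0.002,0.03,0,0,0],[-0.2,0,-0.0023,0.03,0,0,0.8],[-0.2,0,0,0.03,0,0,0],[-0.2,0,0,0.03,0,0,0],[-0.2,0,0,0.03,0,0,0],[-0.2,0,0,0,0,0,0],[-0.2,0,0,0,0,0,0],[-0.2,0,0,0,0,0,0]]]'
python3 - <<'E'
from h import *
s=observe();f=grab_frame("wrist")
save(f,"w6.png",(160,0,480,240),2.4)
for r in outline_of(f,"tile_b")[:3]:
  R=r["region"];q=pts(f,R,s);q=q[q[:,2]>.005]
  print(r["extent"],cv2.minAreaRect((q[:,:2]*1000).astype(np.float32)),np.median(q,0),f["image"][R].mean(0))
go(.439,-.1003,.01,182.6)
E
```

```text
clock: 11.2
position: [0.4408, -0.1005, 0.0509]
tool_rot: [-3.141, 0.002, -3.093]
force: [0.3, -0.2, -0.5]
grip_width: 0.0515
finger_force: 0.0
[486.2, 294.5, 77.9, 27.0] ((464.6535339355469, -15.420970916748047), (109.56906127929688, 34.51336669921875), 56.44228744506836) [0.47901262 0.02147658 0.00775103] [141.46441074 120.00233372  17.64177363]
[111.6, 288.5, 70.8, 100.3] ((492.2190246582031, -241.36749267578125), (37.05512619018555, 71.40486145019531), 85.45854187011719) [ 0.48293813 -0.24220454  0.00818397] [77.20020877 51.51586639 29.77995825]
clock 11.3 shift [0.0019 0.0003 0.0409] turn [-0.03  0.12  0.17] q [ 0.12  0.57 -0.04  2.18  0.06  0.4   1.66] w 0.0514 F [ 0.2 -0.4 -0.1]
```

View pics/w6.png

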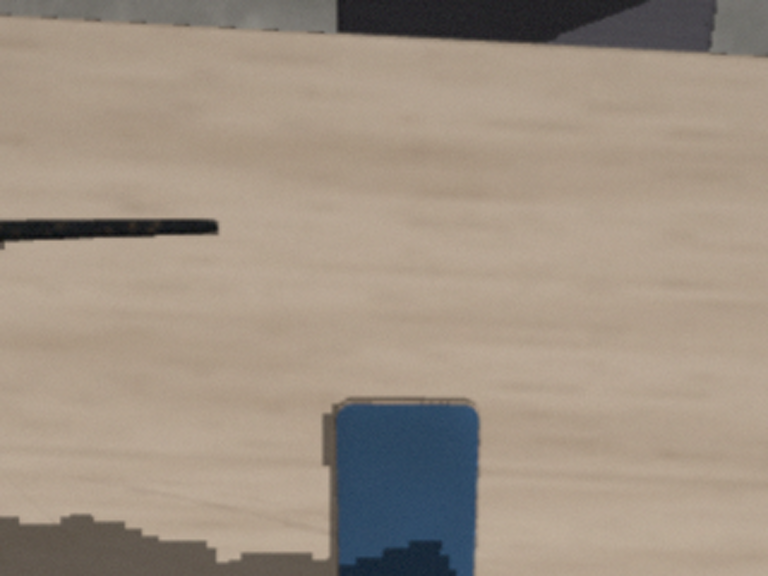

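The crop confirms blue glaze. I'll descend onto the table.

```bash
python3 -m creep '[[[-0.2,0.0019,0,0.02,0,0,0],[-0.2,0,0,0.017,0,0,0],[-0.2,0,0,0.006,0,0,0],[-0.2,0,0,0,0,0,0],[-0.2,0,0,0,0,0,0]]]'
python3 -m creep '[[[-0.2,0,0,0.003,0,0,0],[-0.2,0,0,0,0,0,0]]]'
python3 -m creep '[[[-0.2,0,0,0.002,0,0,0],[-0.2,0,0,0,0,0,0]]]'
```

```text
clock: 11.8
position: [0.4385, -0.1005, 0.0074]
tool_rot: [-3.141, 0.001, -3.093]
force: [-0.9, 0.4, 0.2]
grip_width: 0.0517
finger_force: 0.0
clock: 12.0
position: [0.4384, -0.1005, 0.0039]
tool_rot: [-3.141, 0.001, -3.093]
force: [-0.2, 0.3, 0.4]
grip_width: 0.0512
finger_force: 0.0
clock: 12.2
position: [0.4381, -0.1004, 0.0015]
tool_rot: [3.142, -0.0, -3.093]
force: [0.0, 0.3, 0.6]
grip_width: 0.0514
finger_force: 0.0
```

```bash
python3 -m creep '[[[-0.2,0,0,0.002,0,0,0],[-0.2,0,0,0,0,0,0]]]'
python3 -m creep '[[[-0.2,0,0,0.001,0,0,0],[-0.2,0,0,0,0,0,0]]]'
python3 -m creep '[[[-0.2,0,0,0.001,0,0,0],[-0.2,0,0,0,0,0,0]]]'
```

```text
clock: 12.4
position: [0.438, -0.1004, -0.0006]
tool_rot: [3.142, -0.0, -3.093]
force: [-0.3, 0.3, -0.2]
grip_width: 0.0515
finger_force: 0.0
clock: 12.6
position: [0.4381, -0.1004, -0.0015]
tool_rot: [-3.142, -0.0, -3.093]
force: [-0.0, -0.7, -0.4]
grip_width: 0.0514
finger_force: 0.0
clock: 12.8
position: [0.4381, -0.1004, -0.0025]
tool_rot: [3.142, -0.0, -3.093]
force: [-0.7, 0.7, -0.6]
grip_width: 0.0516
finger_force: 0.0
```

```bash
python3 -m creep '[[[1,0,0,0,0,0,0],[1,0,0,0,0,0,0],[1,0,0,0,0,0,0],[1,0,0,0,0,0,0],[1,0,0,0,0,0,0],[1,0,0,0,0,0,0]]]' 40
python3 -m creep '[[[1,0,0,-0.02,0,0,0],[1,0,0,-0.04,0,0,0],[1,0,0,-0.05,0,0,0],[1,0,0,-0.05,0,0,0],[1,0,0,0,0,0,0],[1,0,0,0,0,0,0]]]'
python3 - <<'E'
from h import *
s=observe();f=grab_frame("wrist");save(f,"w7.png")
go(.4797,.161,.18,107.3)
E
```

```text
clock: 13.4
position: [0.4384, -0.101, -0.001]
tool_rot: [-3.141, 0.001, -3.093]
force: [-8.8, -0.9, 47.8]
grip_width: 0.035
finger_force: 54.2
clock: 14.0
position: [0.4386, -0.1006, 0.1586]
tool_rot: [-3.141, 0.002, -3.093]
force: [-0.4, -0.2, -1.4]
grip_width: 0.0347
finger_force: 42.6
clock 14.05 shift [-0.0544  0.2591 -0.0225] turn [0.00e+00 1.00e-02 7.55e+01] q [ 0.14  0.36 -0.06  2.12  0.03  0.67  1.68] w 0.0347 F [-0.4  0.3 -1.1]
```

View pics/w7.png

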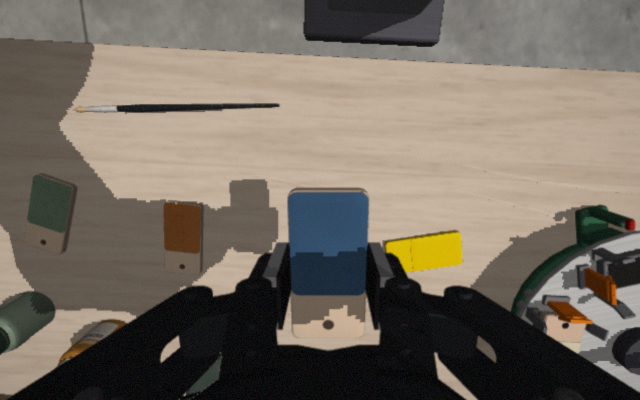

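The blue tile is held between the fingers, glaze up, centred near (328,263). I'll measure where it sits in the tool frame.

```bash
python3 - <<'E'
from h import *
s=observe();f=grab_frame("wrist");T=np.array(f["T_tool_cam"])
for r in outline_of(f,"tile_b")[:4]:
  if abs(r["extent"][0]-328)>40: continue
  q=np.array([T[:3,:3]@(ray(f,u,v)*f["range_z"][v,u])+T[:3,3] for v,u in np.argwhere(r["region"]) if f["range_z"][v,u]>0])
  q=q[q[:,2]<.02];print(r["extent"],np.median(q,0),q.min(0),q.max(0),cv2.minAreaRect((q[:,:2]*1000).astype(np.float32)))
  A=np.c_[q[:,:2],np.ones(len(q))];k=np.ones(len(q),bool)
  for _ in range(4): p=np.linalg.lstsq(A[k],q[k,2],rcond=None)[0];k=abs(A@p-q[:,2])<.0015
  print("plane",p,k.sum(),cv2.minAreaRect((q[k][:,:2]*1000).astype(np.float32)))
E
```

```text
[326.8, 262.9, 85.3, 155.7] [ 0.0039603  -0.00011371 -0.00898581] [-0.03944911 -0.01832259 -0.01641563] [ 0.03674557  0.01770026 -0.00296325] ((-1.3480911254882812, -0.30336761474609375), (36.0177001953125, 76.19588470458984), 89.97866821289062)
plane [-0.01107553 -0.00107976 -0.00897248] 11075 ((-0.9112167358398438, -0.28411865234375), (35.860389709472656, 75.03942108154297), 89.91069793701172)
```

```bash
python3 -m creep '[[[1,-0.009,0.0432,-0.003,0,0,0],[1,-0.009,0.0432,-0.003,0,0,0],[1,-0.009,0.0432,0,0,0,0],[1,-0.009,0.0432,0,0,0,0],[1,-0.009,0.0432,0,0,0,0],[1,-0.009,0.0432,0,0,0,0],[1,0,0,0,0,0,8.4],[1,0,0,0,0,0,8.4],[1,0,0,0,0,0,8.4],[1,0,0,0,0,0,8.4]]]'
python3 -m creep '[[[1,0,0,0,0,0,8.4],[1,0,0,0,0,0,8.4],[1,0,0,0,0,0,8.4],[1,0,0,0,0,0,8.4],[1,0,0,0,0,0,8.3],[1,0,0,0,0,0,0],[1,0,0,0,0,0,0],[1,0,0,0,0,0,0]]]'
python3 - <<'E'
from h import *
go(.4792,.1620,.095,107.3)
s=observe();f=grab_frame("wrist");K=(.5597,.186)
q=pts(f,f["range_z"]>0,s);q=q[(q[:,2]>.112)&(q[:,2]<.13)&(np.hypot(*(q[:,:2]-K).T)<.04)]
print(len(q), len(q)>50 and cv2.minAreaRect((q[:,:2]*1000).astype(np.float32)))
E
```

```text
clock: 15.15
position: [0.4788, 0.1609, 0.1621]
tool_rot: [-3.139, -0.001, 2.598]
force: [0.3, 0.3, -0.9]
grip_width: 0.0344
finger_force: 42.5
clock: 15.95
position: [0.4792, 0.161, 0.1631]
tool_rot: [-3.141, 0.0, 1.876]
force: [0.9, 0.2, -1.5]
grip_width: 0.0345
finger_force: 42.5
clock 15.95 shift [0.001  0.0003 0.0681] turn [-0.05  0.01  0.2 ] q [-0.62  0.44  0.23  1.99 -0.14  0.73  0.  ] w 0.0345 F [ 0.9  0.2 -1.5]
2433 ((558.7752685546875, 186.57412719726562), (15.176905632019043, 56.37773895263672), 17.3338680267334)
```

Wheel yaw is confirmed at 17.3°. I'll lower the tile into the frame.

```bash
python3 -m creep '[[[1,0.001,0.0003,0.03,0,0,0.2],[1,0,0,0.03,0,0,0],[1,0,0,0.008,0,0,0],[1,0,0,0,0,0,0],[1,0,0,0,0,0,0]]]'
python3 -m creep '[[[1,0,0,0.004,0,0,0],[1,0,0,0.004,0,0,0],[1,0,0,0,0,0,0]]]'
python3 -m creep '[[[1,0,0,0.003,0,0,0],[1,0,0,0.003,0,0,0],[1,0,0,0,0,0,0]]]'
python3 -m creep '[[[1,0,0,0.003,0,0,0],[1,0,0,0,0,0,0]]]'
```

```text
clock: 16.5
position: [0.48, 0.1621, 0.0965]
tool_rot: [3.141, -0.0, 1.869]
force: [0.3, -0.1, -0.4]
grip_width: 0.0349
finger_force: 42.5
clock: 16.8
position: [0.4794, 0.1622, 0.0876]
tool_rot: [3.141, -0.0, 1.869]
force: [-0.5, 0.2, -0.3]
grip_width: 0.0345
finger_force: 42.5
clock: 17.1
position: [0.4792, 0.1621, 0.0812]
tool_rot: [-3.141, 0.0, 1.869]
force: [0.1, -0.1, 0.3]
grip_width: 0.035
finger_force: 42.5
clock: 17.3
position: [0.4793, 0.1621, 0.0783]
tool_rot: [-3.141, 0.0, 1.869]
force: [-0.1, -0.1, -0.1]
grip_width: 0.0345
finger_force: 42.5
```

```bash
python3 -m creep '[[[1,0,0,0.002,0,0,0],[1,0,0,0,0,0,0]]]'
python3 -m creep '[[[1,0,0,0.001,0,0,0],[1,0,0,0,0,0,0]]]'
python3 -m creep '[[[1,0,0,0.001,0,0,0],[1,0,0,0,0,0,0]]]'
```

```text
clock: 17.5
position: [0.4793, 0.1621, 0.0764]
tool_rot: [-3.141, 0.0, 1.869]
force: [-0.2, -0.2, -0.3]
grip_width: 0.0345
finger_force: 42.5
clock: 17.7
position: [0.4794, 0.1621, 0.0756]
tool_rot: [-3.142, 0.0, 1.869]
force: [0.4, 0.1, -0.6]
grip_width: 0.0347
finger_force: 42.5
clock: 17.9
position: [0.4796, 0.1621, 0.0747]
tool_rot: [3.141, 0.0, 1.869]
force: [0.7, -1.2, 3.5]
grip_width: 0.0348
finger_force: 43.0
```

```bash
python3 -m creep '[[[-0.2,0,0,0,0,0,0],[-0.2,0,0,0,0,0,0],[-0.2,0,0,0,0,0,0],[-0.2,0,0,0,0,0,0],[-0.2,0,0,-0.03,0,0,0],[-0.2,0,0,-0.04,0,0,0],[1,0,0,0,0,0,0],[1,0,0,0,0,0,0],[1,0,0,0,0,0,0],[1,0,0,0,0,0,0]]]'
python3 - <<'E'
from h import *
s=observe();f=grab_frame("wrist");save(f,"w8.png",(0,0,640,400),1.2)
go(.4795,.161,.084,107.3)
E
```

```text
clock: 18.9
position: [0.4789, 0.1619, 0.1437]
tool_rot: [-3.14, 0.0, 1.869]
force: [-0.6, 0.2, -0.2]
grip_width: 0.0003
finger_force: 0.0
clock 18.95 shift [-0.001   0.0003  0.0598] turn [-0.09  0.02 -0.21] q [-0.61  0.47  0.22  2.   -0.16  0.69  0.01] w 0.0001 F [0.9 0.2 0.5]
```

View pics/w8.png

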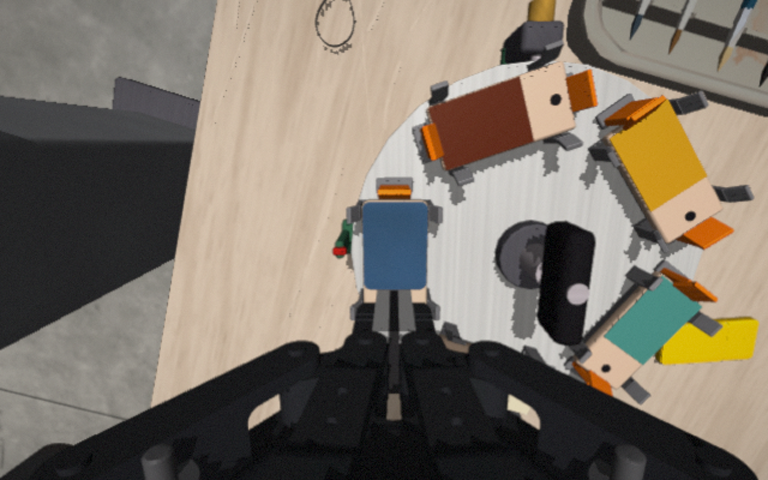

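The blue tile lies square in the frame at (395,245), with both orange clips at its ends. Now I'll press on its middle with the fingers shut.

```bash
python3 -m creep '[[[1,-0.001,0.0003,0.03,0,0,0],[1,0,0,0.022,0,0,0],[1,0,0,0.003,0,0,0],[1,0,0,0,0,0,0]]]'
python3 -m creep '[[[1,0,0,0.003,0,0,0],[1,0,0,0.002,0,0,0],[1,0,0,0,0,0,0]]]'
python3 -m creep '[[[1,0,0,0.002,0,0,0],[1,0,0,0.002,0,0,0],[1,0,0,0,0,0,0]]]'
```

```text
clock: 19.35
position: [0.4797, 0.1609, 0.0892]
tool_rot: [-3.14, 0.0, 1.869]
force: [0.6, 0.5, 0.7]
grip_width: 0.0004
finger_force: 0.0
clock: 19.65
position: [0.4802, 0.1614, 0.0849]
tool_rot: [3.141, -0.0, 1.869]
force: [-0.1, -0.4, 0.1]
grip_width: -0.0001
finger_force: 0.0
clock: 19.95
position: [0.4805, 0.1615, 0.0809]
tool_rot: [3.14, -0.0, 1.869]
force: [0.4, 0.3, 4.5]
grip_width: -0.0002
finger_force: 2.4
```

```bash
python3 -m creep '[[[1,0,0,0.0015,0,0,0],[1,0,0,0.0015,0,0,0],[1,0,0,0,0,0,0]]]'
python3 -m creep '[[[1,0,0,0.0015,0,0,0],[1,0,0,0.0015,0,0,0],[1,0,0,0,0,0,0]]]'
python3 -m creep '[[[1,0,0,0.0015,0,0,0],[1,0,0,0.0015,0,0,0],[1,0,0,0,0,0,0]]]'
```

```text
clock: 20.25
position: [0.4801, 0.1613, 0.0778]
tool_rot: [3.141, -0.0, 1.869]
force: [-0.3, 0.6, 0.1]
grip_width: 0.0003
finger_force: 0.0
clock: 20.55
position: [0.4798, 0.1612, 0.0744]
tool_rot: [-3.141, 0.0, 1.869]
force: [-0.3, -0.4, 0.0]
grip_width: 0.0001
finger_force: 0.0
clock: 20.85
position: [0.4799, 0.1612, 0.0714]
tool_rot: [-3.141, 0.0, 1.869]
force: [-0.2, -0.3, -0.3]
grip_width: -0.0
finger_force: 0.0
```

I've used all ten picture views, so I'll check the tile's height and tilt numerically.

```bash
cat > chk.py <<'E'
from h import *
s=observe();f=grab_frame("wrist");Y=np.radians(17.3)
C=np.array([.4795,.161]);R2=np.array([[np.cos(Y),np.sin(Y)],[-np.sin(Y),np.cos(Y)]])
def loc(q): return np.c_[(q[:,:2]-C)@R2.T,q[:,2]]*1000
A,c=cam(f,s)
U=[(u,v) for v in range(400) for u in range(640) if f["range_z"][v,u]>0]
q=loc(np.array([c+A@(ray(f,u,v)*f["range_z"][v,u]) for u,v in U]));col=np.array([f["image"][v,u] for u,v in U]).astype(int)
k=(abs(q[:,0])<30)&(abs(q[:,1])<60)&(q[:,2]<110)
q,col=q[k],col[k]
b=(col[:,2]>col[:,0]+25)&(col[:,2]>60)
p=q[b];print("blue",b.sum(),p.min(0).round(1),p.max(0).round(1))
if b.sum()>50:
    M=np.c_[p[:,:2],np.ones(len(p))];print("plane slope x,y,z0",np.linalg.lstsq(M,p[:,2],rcond=None)[0].round(3))
    print(cv2.minAreaRect(p[:,:2].astype(np.float32)))
o=(col[:,0]>150)&(col[:,1]<120)&(col[:,2]<50)
for sg in(1,-1):
    p=q[o&(q[:,1]*sg>20)];print("orange",sg,len(p),p.min(0).round(1) if len(p) else"",p.max(0).round(1) if len(p) else"",p.mean(0).round(1) if len(p) else "")
# height map along y (median z for |x|<14)
for y in range(-55,56,5):
    m=(abs(q[:,1]-y)<2.5)&(abs(q[:,0])<14)
    if m.sum(): print(y,m.sum(),np.percentile(q[m,2],[10,50,90]).round(0),np.median(col[m],0))
E
python3 chk.py; python3 -c "
from h import *
s=observe();print(s['clock'],s['force'],s['joint_efforts'].round(1),s['qpos'].round(3))"
```

```text
blue 4710 [-16.2  -8.4  67.6] [ 19.2  38.4 100. ]
plane slope x,y,z0 [-6.0000e-03 -5.2000e-02  7.1513e+01]
((1.4536762237548828, 15.06783676147461), (46.72734451293945, 35.310203552246094), 89.55533599853516)
orange 1 157 [-8.5 41.1 75.6] [23.9 60.  85.2] [ 5.3 46.8 81.9]
orange -1 0   
-40 179 [77. 80. 83.] [106.  50.   7.]
-35 39 [74. 76. 77.] [105.  49.   8.]
-10 64 [108. 109. 110.] [20.  18.5 19. ]
-5 86 [108. 109. 110.] [37. 36. 37.]
0 90 [108. 109. 110.] [38. 36. 38.]
5 1009 [ 71.  90. 108.] [30. 31. 33.]
10 1744 [ 71.  90. 108.] [67. 84. 93.]
15 596 [70. 71. 71.] [ 53.  81. 110.]
20 595 [69. 70. 71.] [ 52.  80. 108.]
25 620 [69. 70. 71.] [ 51.  78. 106.]
30 622 [69. 70. 71.] [ 51.  78. 104.]
35 543 [69. 70. 73.] [ 52.  77. 104.]
40 571 [52. 78. 84.] [134. 104.  34.]
45 972 [53. 57. 83.] [141.  116.   98.5]
50 575 [51. 52. 53.] [199. 197. 193.]
55 535 [51. 52. 53.] [200. 198. 194.]
20.9 [ 0.43017827  0.84591411 -0.14163367] [  0.  -82.1   6.9 -21.3   0.   -0.    0. ] [-0.574  0.593  0.178  2.039 -0.199  0.526  0.046]
```

The tile has sunk nearly all the way: its top is at 70–72 mm, slightly higher towards the -y end. I'll keep pressing in small steps.

```bash
python3 -m creep '[[[1,0,0,0.001,0,0,0],[1,0,0,0,0,0,0]]]'
python3 -m creep '[[[1,0,0,0.001,0,0,0],[1,0,0,0,0,0,0]]]'
python3 -m creep '[[[1,0,0,0.0005,0,0,0],[1,0,0,0,0,0,0]]]'
```

```text
clock: 21.1
position: [0.48, 0.1612, 0.0705]
tool_rot: [-3.141, 0.0, 1.869]
force: [-0.6, 0.2, 0.0]
grip_width: -0.0002
finger_force: 0.0
clock: 21.3
position: [0.4801, 0.1613, 0.0696]
tool_rot: [3.142, -0.0, 1.869]
force: [0.6, 0.3, -0.3]
grip_width: -0.0001
finger_force: 0.2
clock: 21.5
position: [0.48, 0.1613, 0.0695]
tool_rot: [3.141, -0.0, 1.869]
force: [-2.6, -1.2, 12.3]
grip_width: -0.0001
finger_force: 6.2
```

```bash
python3 -m creep '[[[1,0,0,0.0005,0,0,0],[1,0,0,0,0,0,0]]]'
python3 -m creep '[[[1,0,0,0.0003,0,0,0],[1,0,0,0,0,0,0],[1,0,0,0,0,0,0]]]'
python3 chk.py | head -16
```

```text
clock: 21.7
position: [0.4801, 0.1613, 0.0694]
tool_rot: [3.141, -0.0, 1.869]
force: [-5.9, -1.3, 24.1]
grip_width: 0.0004
finger_force: 12.0
clock: 22.0
position: [0.4801, 0.1613, 0.0694]
tool_rot: [3.141, -0.0, 1.869]
force: [-7.7, -1.6, 31.4]
grip_width: 0.0001
finger_force: 15.5
blue 4404 [-16.1  -9.3  67.5] [19.1 35.3 92.5]
plane slope x,y,z0 [-4.000e-03 -1.200e-02  7.035e+01]
((1.509744644165039, 12.972299575805664), (35.27669906616211, 44.61513137817383), 0.03551714867353439)
orange 1 155 [-8.2 40.3 77. ] [23.8 60.  85.4] [ 4.9 46.1 82. ]
orange -1 0   
-40 153 [77. 80. 82.] [105.  49.   7.]
-35 64 [73. 75. 77.] [105.  49.   7.]
-10 59 [106. 107. 107.] [26. 22. 22.]
-5 98 [106. 107. 108.] [36. 35. 36.]
0 94 [106. 107. 108.] [37.  36.  37.5]
5 987 [ 70.  88. 106.] [28. 29. 32.]
10 1770 [ 70.  90. 107.] [68.5 82.  92. ]
15 594 [69. 70. 71.] [ 52.  79. 107.]
20 606 [69. 70. 71.] [ 51.  78. 105.]
25 621 [69. 70. 71.] [ 50.  77. 103.]
30 639 [69. 70. 71.] [ 50.  77. 103.]
```

```bash
cat >> chk.py <<'E'
print("----")
w=(col[:,0]>1.6*col[:,1])&(col[:,2]<.35*col[:,0])&(col[:,0]>60)&(abs(q[:,0])<9)&(abs(q[:,1])<52)
for sg in(1,-1):
    p=q[w&(q[:,1]*sg>20)];y=p[:,1]*sg
    print(sg,len(p),"inner y pct",np.percentile(y,[1,5,25,50,95]).round(1),"z",np.percentile(p[:,2],[2,50,98]).round(1))
    for z in range(70,88,2):
        m=abs(p[:,2]-z)<1
        if m.sum()>3: print("  z",z,m.sum(),np.percentile(y[m],[5,50,95]).round(1))
print(observe()["force"],observe()["clock"])
E
python3 chk.py | sed -n '/----/,$p'
```

```text
----
1 784 inner y pct [35.7 36.1 39.2 42.2 42.9] z [60.4 78.  84.3]
  z 70 23 [42.7 42.8 42.9]
  z 72 44 [35.1 42.7 42.9]
  z 74 70 [35.8 36.3 42.7]
  z 76 68 [36.6 37.4 42.9]
  z 78 104 [37.5 42.4 42.8]
  z 80 50 [38.3 38.8 39.2]
  z 82 132 [39.2 40.8 42.9]
  z 84 169 [40.5 41.7 42.9]
-1 215 inner y pct [35.9 36.4 37.3 38.4 40.6] z [73.1 78.5 83.1]
  z 72 4 [36.2 36.6 36.9]
  z 74 34 [35.8 36.6 37.5]
  z 76 39 [36.6 37.4 38.4]
  z 78 45 [36.9 38.3 39.2]
  z 80 45 [37.9 39.2 40.4]
  z 82 43 [39.1 40.1 40.8]
  z 84 5 [39.5 40.  40.1]
[-7.63468207 -2.89296044 30.42004567] 22.1
```

Both clips reach 2 mm over the tile's ends, and evenly. The tile is flat at 70 mm and the press holds at about 30 N, so I'll hand it in.

```bash
python3 -c "
from workcell import *
print(job_done())"
```

```text
the job is handed in; nothing more can be done
None
```

The job is handed in after about 22 s: the wheel is clicked in at the red mark, and the blue tile lies glaze up in the frame with both clips measured over its ends, held down at about 30 N; grip closing on the table did briefly read 48 N, through the fingertips rather than the gripper body.

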